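# Find the release notch and eject the pressed tile

### The job

The pressed tile must be freed from its plaster mould. Lay a fingertip on top of the aluminium rail on the mould board, run it along to find the one notch, and press the release tab inside it fully down, so that the tile comes up; then draw the hand clear. Do not touch the tile itself, grasp nothing, and leave the other things on the worktop where they are.

Things in the scene. Friction and masses are not known exactly. Their poses are not given: they have to be found in the camera images.
- mould: Press mould unit, fixed: plywood board 220x300x10 mm (x by y) with a white plaster mould block (x -96 to 16, y -142 to 142, top z 44 mm) and, near its +x edge, an aluminium rail. Origin: centre of the board's underside, on the worktop; x points from block to rail, y along the rail, z up. Tile pocket centred at x -40, y 0. Beside the rail nothing is higher than z 22 from x 20 to 110.
- rail_mid (a point): Middle of the rail, at the height of its flat top, z 50 (mould frame x 75, y 0 mm); axes as the mould's. Rail 24 mm wide, 280 long (y -140 to 140): a 25 mm fixed block at each end and between them five 46 mm clip-on blocks centred at y -92, -46, 0, 46, 92, flush on top, all bare metal. One of the five, each time a different one, has the notch.
- rail_left (a point): Centre of the top of the rail's fixed end block at the mould's +y end (mould frame x 75, y 127.5, z 50 mm). The notch: 36 mm long along y, in the middle of its block, cut right across the rail (open to +x and -x) between two 5 mm cheeks. Its floor is the release tab, 12 mm below the rail's top (z 38); pressed home, z 28.
- rail_right (a point): The same end block at the -y end (mould frame x 75, y -127.5, z 50 mm).
- release_tab (a joint): How far the release tab in the notch is pressed down, m: 0 up, 0.010 fully home. It starts at 0, takes about 6 N (5 to 8) all the way and stays where it is left. It is a 22x33 mm plate. It raises the ejector under the tile by the same distance.
- pressed_tile: The white pressed tile, 68x240x12 mm, lying loose in the pocket of the mould block (2 to 3 mm play), long side along the mould's y. Origin: centre of its underside, 30 mm above the worktop at the start (top 2 mm below the block's), 40 mm with the ejector fully up.
- glaze_jar: Bystander: small round glaze jar with lid, 56 mm wide, 68 tall; origin at the centre of its underside.
- black_bowl: Bystander: small black bowl, 69 mm wide, 38 tall; origin at the centre of its underside.
- loop_tool: Bystander: wooden-handled loop tool, 21x171x14 mm, lying; origin at the centre of its underside.
- rib: Bystander: wooden rib, 54x109x9 mm, lying flat; origin at the centre of its underside.
- test_tile: Bystander: L-shaped test tile, 34x46x50 mm; origin at the centre of its underside.

How it is judged:
By the outcome, as a careful person would: the job done as asked, in the order asked, and still so for the second after the job is handed in, with the robot touching nothing.
It also fails if it takes over 72 s, if anything falls off the work surface, if the arm or the gripper's body presses on something with over 40 N, if the wrist force passes 120 N, or if a joint passes its speed limit or range.

### The arm

A 6-joint arm with a two-finger parallel gripper is mounted at the origin on a cart in front of the work surface, level with it; the furniture and walls round the work are solid. World frame = base frame: x ahead of the robot, y to its left, z up, the work surface at z = 0. Lengths are in m, angles in rad, forces in N, time in s.
With the tool pointing down it reaches from about 0.275 to 0.825 m from the base axis. Payload 5.2 kg.
Tool frame: the origin (TCP) lies at the very end of the fingers, on their centre line; the grasp point (between the pads) lies 19 mm behind it; y points along the fingers, x is the direction in which the jaws open and shut, and the axes are right-handed (so a half turn about y gives the same grasp; the last joint's range is limited). The gripper opens to 93 mm and grips with 3 to 60 N. Pads are 15 mm wide; open, the fingers measure 128 mm over their backs; the gripper's body (75 mm by 188 mm) begins 65 mm behind the grasp point.
Start: joints at [0.947, 0.259, 1.535, -0, 1.348, -0.203], TCP at [0.225, 0.502, 0.219] pointing down, gripper open.
Joint ranges: [-3.14, 3.14], [-0.91, 2.08], [0.19, 2.58], [-1.22, 4.36], [0.22, 2.71], [-3.12, 3.12]. Speed limits (rad/s): [2.57, 2.57, 3.14, 3.14, 3.14, 3.14].

### API

Orientations are given as a unit quaternion [x, y, z, w].
In Python, from cell import ctrl gives the robot as it stands. The module is installed in compiled form; this text tells all that it offers. Calls block until the motion is done:
- ctrl.move_ptp(position, orientation): joint-space move of the TCP to a pose.
- ctrl.servo_line(position, ori=None, max_speed=0.15): straight line of the TCP; ori=None keeps the orientation; max_speed is the mean speed in m/s.
- ctrl.goto_joints(angles): joint-space move.
- ctrl.grip(opening, squeeze=None): opening from 0.0 (shut) to 1.0 (fully open); squeeze is the grip in N (None keeps the last); returns when the fingers have stopped.
- ctrl.pause(seconds).
- ctrl.ik(position, orientation): joint angles nearest the present ones, or None.
- ctrl.camera(name): name is "scene" or "side" or "wrist"; returns a dict with "frame" (384x512x3 uint8, blue, green, red), "camera_matrix" (3x3 intrinsics, pixels), "R" (3x3) and "t" (3): a world point X has camera coordinates R X + t; the wrist camera has in their place "hand_eye" (4x4, takes a point from camera to tool coordinates, whose origin is the TCP and whose axes are the tool frame's). Camera axes: x right, y down, z forward; pixel columns grow to the right and rows downward; lengths in m; the calibration is good to about 2 mm. A picture is of the moment at which its call begins: read the wrist's pose just before it. There is no depth.
A pose or a line that the arm cannot do raises ctrl.PlanningError and nothing moves.
- ctrl.sign_off(): hands the job in, once; it reports no verdict.
Readings, each from a call of its own:
- ctrl.current_time_s(): time.
- ctrl.current_joint_pos(): joint angles.
- ctrl.current_qvel(): joint speeds.
- ctrl.current_joint_torque(): joint torques, N m.
- ctrl.current_eef_pos(): TCP position.
- ctrl.current_eef_rot(): TCP orientation.
- ctrl.current_ft_force(): force on the tool from outside, world axes, zero at the start.
- ctrl.current_ft_torque(): the same for the moment, N m.
- ctrl.current_gripper_width(): opening from 0.0 (shut) to 1.0 (fully open).
Only numpy, scipy, OpenCV 4.12 (cv2) and the standard library are available. Lean on these libraries where they do the work, as an engineer would, in place of code of your own. Each camera call takes 0.05 s, during which the arm holds its last target.

## Working session

There is one attempt and no reset: what is moved stays moved. The work goes in short steps, each a Python script; the robot and the scene stay as the last script left them, time stands still between calls to the robot, and variables do not carry over. Pictures are saved under pics/ and viewed, and the job is handed in when it is done.

```bash
mkdir -p pics; ls
python3 - <<'E'
from cell import ctrl
import cv2,numpy as np
np.set_printoptions(precision=4,suppress=True)
for n in ("scene","side","wrist"):
    c=ctrl.camera(n); cv2.imwrite(f"pics/{n}0.png",c["frame"])
    print(n,c["camera_matrix"].tolist()); 
    for k in ("R","t","hand_eye"):
        if k in c: print(k,np.array(c[k]))
print(ctrl.current_time_s(),ctrl.current_eef_pos(),ctrl.current_eef_rot(),ctrl.current_ft_force())
E
```

```text
pics
scene [[478.402770818195, 0.0, 257.40176825803553], [0.0, 478.402770818195, 190.16971670722378], [0.0, 0.0, 1.0]]
R [[-0.6186 -0.7856 -0.0105]
 [-0.3309  0.2726 -0.9035]
 [ 0.7126 -0.5555 -0.4285]]
t [0.2874 0.2232 1.1166]
side [[411.3646004990385, 0.0, 256.86221355739474], [0.0, 411.3646004990385, 194.05500371910045], [0.0, 0.0, 1.0]]
R [[ 0.9589 -0.2833 -0.0168]
 [-0.1892 -0.5937 -0.7821]
 [ 0.2116  0.7531 -0.6229]]
t [-0.4449  0.1286  1.3798]
wrist [[305.9573804148486, 0.0, 252.98998642553516], [0.0, 305.9573804148486, 188.72281834840282], [0.0, 0.0, 1.0]]
hand_eye [[ 1.     -0.      0.0006  0.0007]
 [-0.0005 -0.2557  0.9667 -0.1665]
 [ 0.0001 -0.9667 -0.2557  0.0703]
 [ 0.      0.      0.      1.    ]]
0.15 [0.2244 0.5017 0.218 ] [ 0.5936  0.3841 -0.385  -0.5932] [ 0.0127  0.3621 -0.0167]
```

View pics/scene0.png

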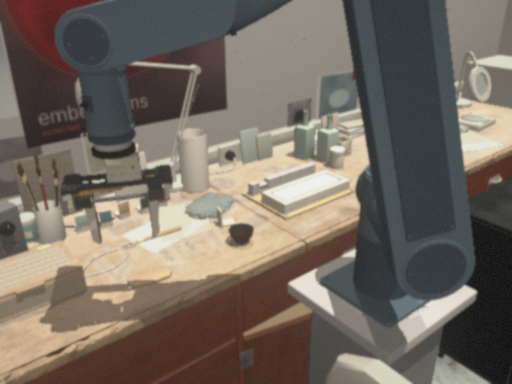

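View pics/side0.png

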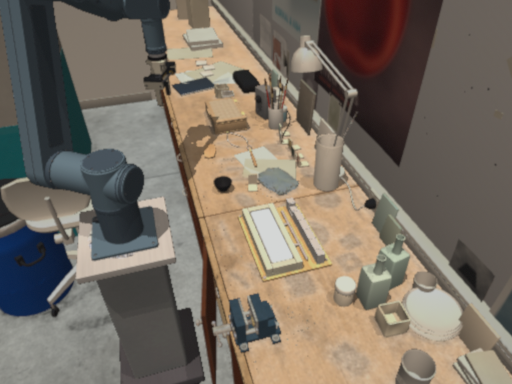

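View pics/wrist0.png

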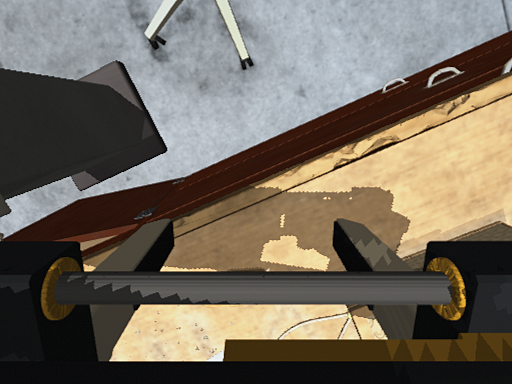

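Run:
```python
import cv2
a=cv2.imread("pics/side0.png")[190:285,225:340]; cv2.imwrite("pics/side0c.png",cv2.resize(a,None,fx=6,fy=6,interpolation=cv2.INTER_CUBIC))
a=cv2.imread("pics/scene0.png")[155:225,235:360]; cv2.imwrite("pics/scene0c.png",cv2.resize(a,None,fx=6,fy=6,interpolation=cv2.INTER_CUBIC))
```

```text
(no output)
```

View pics/side0c.png

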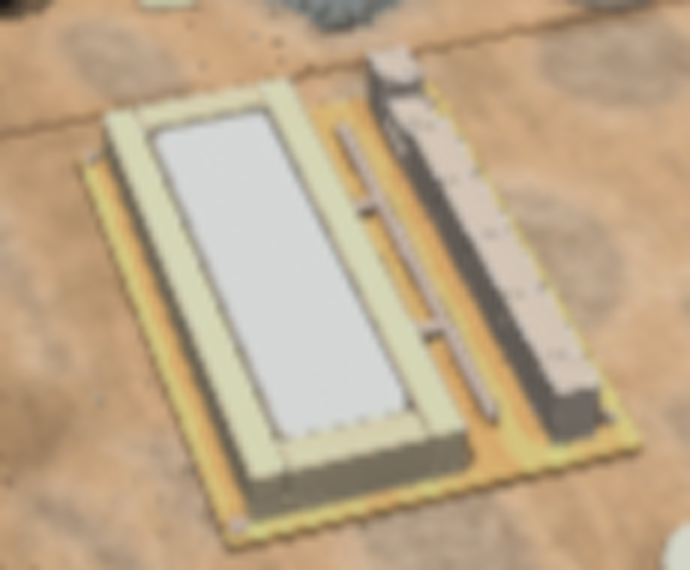

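View pics/scene0c.png

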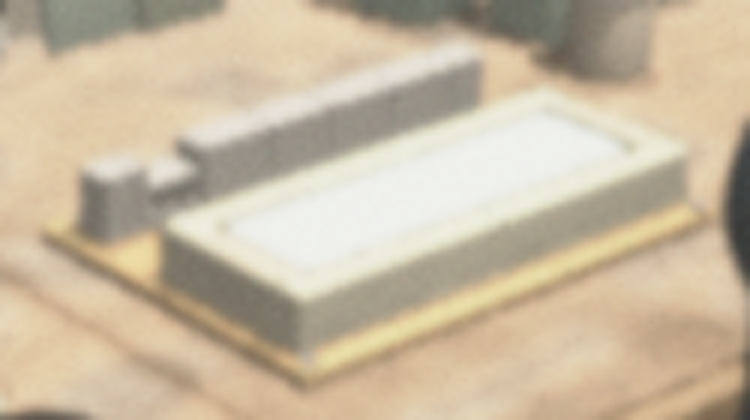

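```bash
cat > h.py <<'E'
from cell import ctrl
import cv2,numpy as np
from scipy.spatial.transform import Rotation as Ro
from scipy.optimize import least_squares
np.set_printoptions(precision=4,suppress=True)
def proj(c,X):
    p=np.asarray(X)@np.array(c["R"]).T+np.array(c["t"]); q=p@np.array(c["camera_matrix"]).T
    return q[:,:2]/q[:,2:]
def mw(p,X):
    X=np.asarray(X,float); c,s=np.cos(p[2]),np.sin(p[2])
    return np.c_[p[0]+c*X[:,0]-s*X[:,1],p[1]+s*X[:,0]+c*X[:,1],X[:,2]]
E
python3 - <<'E'
from h import *
B=[(-96,142,44),(16,142,44),(16,-142,44),(-96,-142,44)]
S=np.array(B+[(63,140,50),(87,-140,50),(63,-140,50),(110,-150,10),(-110,150,10)])/1000
s=np.array([(108,115),(290,82),(468,432),(250,478),(366,55),(600,385),(555,400),(640,445),(82,165)])/6+[225,190]-.4
C=np.array(B+[(87,140,50),(-110,150,10)])/1000
k=np.array([(310,295),(165,228),(545,92),(690,150),(85,165),(305,380)])/6+[235,155]-.4
cs,cc=ctrl.camera("side"),ctrl.camera("scene")
def f(p,w=(1,1)): return np.r_[w[0]*(proj(cs,mw(p,S))-s).ravel(),w[1]*(proj(cc,mw(p,C))-k).ravel()]
for w in((1,1),(1,0),(0,1)):
    r=least_squares(f,[.5,0,0],args=(w,)); print(w,r.x)
    print(r.fun.reshape(-1,2).round(1).tolist())
E
```

```text
(1, 1) [ 0.49   -0.1922 -0.0027]
[[-1.4, -0.2], [-0.4, -1.1], [-0.1, -0.5], [-0.2, 0.5], [0.0, -0.1], [0.2, 0.2], [0.1, -0.5], [0.7, 0.0], [-1.2, -1.8], [-0.9, -0.2], [-0.5, -1.7], [0.9, -1.6], [1.3, -1.0], [-0.5, -0.4], [0.8, -1.6]]
(1, 0) [ 0.4904 -0.1935 -0.0071]
[[-1.1, -0.1], [0.0, -0.9], [-0.0, -0.1], [-0.2, 0.7], [0.5, 0.1], [0.3, 0.6], [0.3, -0.1], [0.9, 0.5], [-0.8, -1.7], [-0.0, -0.0], [-0.0, -0.0], [0.0, -0.0], [0.0, -0.0], [-0.0, -0.0], [0.0, -0.0]]
(0, 1) [ 0.4857 -0.1868  0.0076]
[[-0.0, -0.0], [-0.0, -0.0], [-0.0, -0.0], [-0.0, -0.0], [-0.0, -0.0], [-0.0, -0.0], [-0.0, -0.0], [-0.0, -0.0], [-0.0, -0.0], [-0.8, 0.9], [-0.7, -0.6], [0.3, -0.9], [1.1, -0.4], [-0.9, 0.7], [1.0, -0.4]]
```

Run:
```python
from h import *
def ray(c,u,z):
    R=np.array(c["R"]);t=np.array(c["t"]);d=R.T@np.linalg.inv(c["camera_matrix"])@[u[0],u[1],1];o=-R.T@t
    return o+d*(z-o[2])/d[2]
cs,cc=ctrl.camera("side"),ctrl.camera("scene")
print("vase",ray(cs,(327,186),0),ray(cc,(194,190),0), "jar",ray(cs,(345,300),0),"bottles",ray(cs,(375,303),0),"bowl",ray(cs,(223,188),0))
print(Ro.from_quat(ctrl.current_eef_rot()).as_matrix())
for sgn in(1,-1):
    R=np.array([[sgn,0,0],[0,0,sgn],[0,-1,0]]).astype(float)
    # columns: x=(sgn,0,0), y=(0,0,-1), z=x cross y
    x=np.array([sgn,0,0.]);y=np.array([0,0,-1.]);R=np.c_[x,y,np.cross(x,y)]
    q=Ro.from_matrix(R).as_quat()
    for P in((.4,.15,.25),(.565,-.31,.1),(.565,-.1,.028)): print(sgn,q,ctrl.ik(np.array(P),q))
```

```text
vase [ 0.75   0.029 -0.   ] [0.7279 0.0626 0.    ] jar [ 0.5827 -0.4682  0.    ] bottles [ 0.6574 -0.5019  0.    ] bowl [0.3704 0.1372 0.    ]
[[ 0.4085 -0.0002 -0.9128]
 [ 0.9128 -0.0003  0.4085]
 [-0.0004 -1.      0.0001]]
1 [ 0.7071  0.      0.     -0.7071] [ 0.0964  0.0105  1.7495 -0.      1.3816  0.0964]
1 [ 0.7071  0.      0.     -0.7071] [-0.6746  0.5182  1.4466 -0.      1.1768 -0.6746]
1 [ 0.7071  0.      0.     -0.7071] [-0.3695  0.4923  1.7027 -0.      0.9465 -0.3695]
-1 [ 0.      0.7071 -0.7071 -0.    ] [ 0.0964  0.0105  1.7495 -0.      1.3816 -3.0452]
-1 [ 0.      0.7071 -0.7071 -0.    ] [-0.6746  0.5182  1.4466 -0.      1.1768  2.467 ]
-1 [ 0.      0.7071 -0.7071 -0.    ] [-0.3695  0.4923  1.7027 -0.      0.9465  2.7721]
```

```bash
cat >> h.py <<'E'
Q=np.array([.70710678,0,0,-.70710678])
M=np.array([.49,-.1922,-.0027])
def W(x,y,z): return mw(M,[[x,y,z]])[0]
E
python3 - <<'E'
from h import *
ctrl.grip(0.0)
ctrl.move_ptp(np.array([.42,.12,.22]),Q)
ctrl.move_ptp(W(.075,-.115,.12),Q)
print(ctrl.current_time_s(),ctrl.current_eef_pos(),ctrl.current_ft_force(),ctrl.current_gripper_width())
for n in("side","wrist","scene"): cv2.imwrite(f"pics/{n}1.png",ctrl.camera(n)["frame"])
a=cv2.imread("pics/side1.png")[170:285,225:360]; cv2.imwrite("pics/side1c.png",cv2.resize(a,None,fx=5,fy=5,interpolation=cv2.INTER_CUBIC))
E
```

```text
5.075 [ 0.5652 -0.3061  0.1206] [-0.6607  0.7279 -0.1164] 0.005977096566232477
```

View pics/side1c.png

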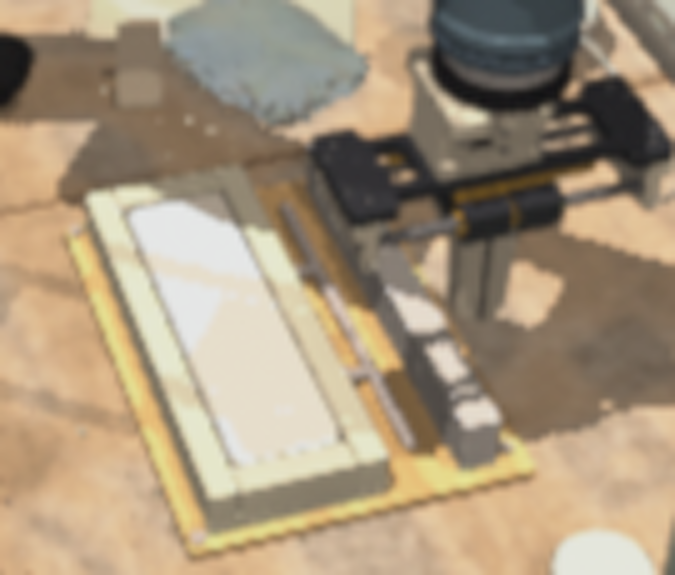

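View pics/wrist1.png

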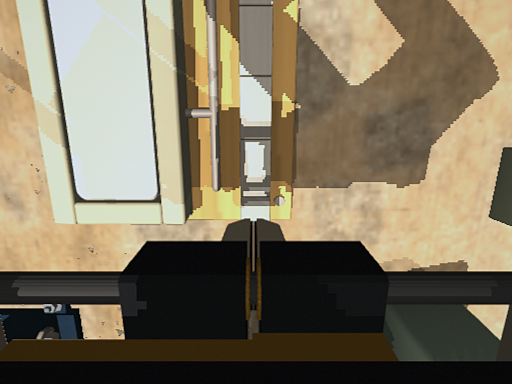

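Run:
```python
import cv2
a=cv2.imread("pics/wrist1.png")[0:235,170:330]; cv2.imwrite("pics/w1c.png",cv2.resize(a,None,fx=2.5,fy=2.5,interpolation=cv2.INTER_CUBIC))
a=cv2.imread("pics/scene1.png")[130:225,220:360]; cv2.imwrite("pics/sc1c.png",cv2.resize(a,None,fx=5,fy=5,interpolation=cv2.INTER_CUBIC))
```

```text
(no output)
```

View pics/w1c.png

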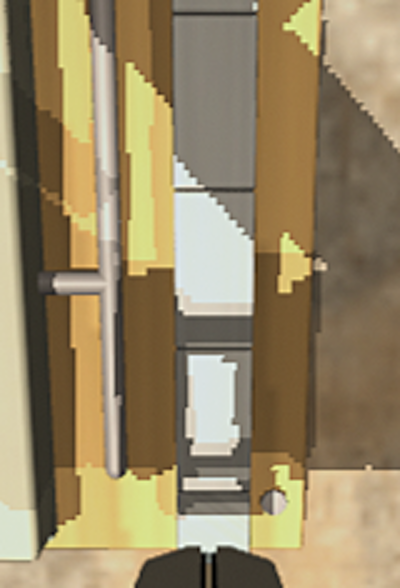

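View pics/sc1c.png

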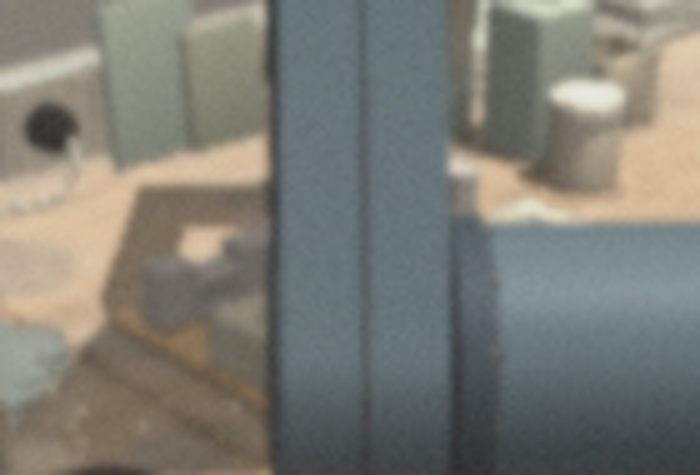

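Run:
```python
from h import *
ctrl.servo_line(W(.075,-.115,.057),Q,max_speed=.06)
ctrl.pause(.3)
f0=np.mean([ctrl.current_ft_force() for _ in range(5)],axis=0)
print(ctrl.current_time_s(),ctrl.current_eef_pos(),f0)
z=.057
while z>.046:
    z-=.0007
    t=ctrl.current_time_s(); ctrl.servo_line(W(.075,-.115,z),Q,max_speed=.01); ctrl.pause(.05)
    F=ctrl.current_ft_force()-f0; print(round(ctrl.current_time_s()-t,3),round(z,4),ctrl.current_eef_pos()[2],F)
    if F[2]>2.0: break
np.save("f0.npy",f0); np.save("z.npy",z)
```

```text
6.725 [ 0.5648 -0.3075  0.0573] [ 0.3213 -0.2667 -0.7962]
0.3 0.0563 0.05623152169625528 [ 0.1547  0.3492 -0.1102]
0.3 0.0556 0.05555249122262093 [-0.8045  0.2375  1.6499]
0.3 0.0549 0.05488160528732226 [0.1891 0.2361 0.9461]
0.3 0.0542 0.05417301257844561 [-0.7433  0.8096  1.109 ]
0.3 0.0535 0.05347587628249238 [-0.0821 -0.2491  0.8926]
0.3 0.0528 0.052748720847370034 [-0.2654 -0.3733  1.1225]
0.3 0.0521 0.052058825449609526 [0.0615 0.418  1.303 ]
0.3 0.0514 0.05133064548260152 [-0.5764  0.4895  0.479 ]
0.3 0.0507 0.05066519073967987 [-0.8614  0.7037  1.2393]
0.3 0.05 0.050334166899812946 [-0.2746  1.1649  4.2324]
```

```bash
cat > slide.py <<'E'
from h import *
f0=np.load("f0.npy"); f0[2]+=1.9-0.9; z=float(np.load("z.npy"))
def fz(): return np.mean([ctrl.current_ft_force() for _ in range(6)],axis=0)-f0
y=-.115; low=0; found=False; log=[]
while y<.110:
    y+=.006 if y<.070 else .003
    ctrl.servo_line(W(.075,y,z),Q,max_speed=.025)
    F=fz(); p=ctrl.current_eef_pos()
    print(round(ctrl.current_time_s(),2),round(y,3),round(z,4),p[2].round(4),F.round(1))
    if np.linalg.norm(F)>20: print("high");break
    if F[2]>5: z+=.0002
    elif F[2]<1.5:
        zz=z
        while F[2]<1.5 and zz>z-.0025:
            zz-=.0005; ctrl.servo_line(W(.075,y,zz),Q,max_speed=.01); F=fz()
        print("probe",round(y,3),round(zz,4),ctrl.current_eef_pos()[2],F.round(1))
        z=zz
        if zz<.0485: found=True;break
print("found",found,y,z,ctrl.current_time_s(),ctrl.current_eef_pos())
E
python3 slide.py
```

```text
10.12 -0.109 0.05 0.0503 [0.  0.1 4.4]
10.51 -0.103 0.05 0.0503 [-0.2 -1.   4.9]
10.9 -0.097 0.05 0.0503 [-0.5 -2.9  5.8]
11.29 -0.091 0.0502 0.0503 [-0.2 -2.   5. ]
11.68 -0.085 0.0502 0.0503 [ 0.  -2.7  5.6]
12.07 -0.079 0.0504 0.0503 [-0.1  0.1  6.2]
12.47 -0.073 0.0506 0.0503 [-0.8 -0.1  3.5]
12.86 -0.067 0.0506 0.0503 [1.1 0.4 2.3]
13.25 -0.061 0.0506 0.0503 [0.4 1.  1.1]
probe -0.061 0.0501 0.050295713643164965 [-1.1  3.3  5.1]
13.89 -0.055 0.0501 0.0503 [-1.1 -0.1  2.3]
14.28 -0.049 0.0501 0.0503 [ 0.8 -0.9  4.3]
14.68 -0.043 0.0501 0.0503 [-0.1 -1.2  5. ]
15.07 -0.037 0.0501 0.0503 [-0.1 -2.9  4.5]
15.46 -0.031 0.0501 0.0503 [ 0.8 -2.8  4.9]
15.85 -0.025 0.0501 0.0503 [ 0.  -2.3  5.3]
16.24 -0.019 0.0503 0.0503 [ 0.6 -1.5  5.7]
16.63 -0.013 0.0505 0.0503 [-0.9  0.2  5.2]
17.02 -0.007 0.0507 0.0503 [-0.5  1.4  1.9]
17.42 -0.001 0.0507 0.0504 [-0.4  1.   0.4]
probe -0.001 0.0502 0.050317678536195745 [-2.3  2.1  3.8]
18.06 0.005 0.0502 0.0503 [0.1 0.5 2.4]
18.45 0.011 0.0502 0.0503 [-0.3  0.3  2.3]
18.84 0.017 0.0502 0.0503 [-0.1 -0.6  4.2]
19.23 0.023 0.0502 0.0503 [ 0.5 -0.7  3.8]
19.62 0.029 0.0502 0.0503 [ 0.4 -0.9  5.1]
20.02 0.035 0.0504 0.0503 [ 0.1 -0.4  3.6]
20.41 0.041 0.0504 0.0503 [-0.2 -0.3  3.5]
20.8 0.047 0.0504 0.0503 [0.1 0.5 2.7]
21.19 0.053 0.0504 0.0503 [0.2 0.6 2.9]
21.58 0.059 0.0504 0.0503 [0.6 1.6 2.1]
21.98 0.065 0.0504 0.0503 [-0.1  1.2  2.1]
22.37 0.071 0.0504 0.0503 [0.3 1.4 2.1]
22.63 0.074 0.0504 0.0503 [-0.5  2.   1.3]
probe 0.074 0.0499 0.05027356098163761 [-1.2  1.8  4.5]
23.15 0.077 0.0499 0.0503 [-0.9 -1.1  4.9]
23.42 0.08 0.0499 0.0503 [-1.3 -1.8  4.6]
23.68 0.083 0.0499 0.0502 [ 0.6 -3.4  4.1]
23.95 0.086 0.0499 0.049 [ 0.   0.3 -0.1]
probe 0.086 0.0474 0.04749556617238798 [-0.7  3.9  2.1]
found True 0.08600000000000003 0.0474 25.2 [ 0.5653 -0.1062  0.0475]
```

Run:
```python
from h import *
f0=np.load("f0.npy"); f0[2]+=1
def fz(): return np.mean([ctrl.current_ft_force() for _ in range(6)],axis=0)-f0
y=.086
while y<.112:
    y+=.002
    ctrl.servo_line(W(.075,y,.0474),Q,max_speed=.01); F=fz()
    print(round(ctrl.current_time_s(),2),round(y,3),ctrl.current_eef_pos(),F.round(1))
    if abs(F[1])>3 and y>.09: break
cv2.imwrite("pics/wrist2.png",ctrl.camera("wrist")["frame"]);cv2.imwrite("pics/side2.png",ctrl.camera("side")["frame"])
a=cv2.imread("pics/side2.png")[150:285,225:360]; cv2.imwrite("pics/side2c.png",cv2.resize(a,None,fx=4,fy=4,interpolation=cv2.INTER_CUBIC))
```

```text
25.55 0.088 [ 0.5652 -0.1047  0.0473] [-0.6  0.2 -0.6]
25.9 0.09 [ 0.5652 -0.1024  0.0474] [-0.6 -0.  -0.2]
26.25 0.092 [ 0.5652 -0.1003  0.0474] [-0.   0.9  0.5]
26.6 0.094 [ 0.5652 -0.0983  0.0474] [-0.3  0.4 -0.5]
26.95 0.096 [ 0.5653 -0.0963  0.0474] [ 0.  -0.4 -0.3]
27.3 0.098 [ 0.5653 -0.0943  0.0474] [-0.4  0.3 -0.2]
27.65 0.1 [ 0.5653 -0.0923  0.0474] [-1.1  1.2  0.1]
28.0 0.102 [ 0.5653 -0.0903  0.0474] [ 0.6  0.4 -0.4]
28.35 0.104 [ 0.5653 -0.0889  0.0474] [-0.3 -2.  -0.1]
28.7 0.106 [ 0.5654 -0.0887  0.0475] [-2.  -9.4 -1.4]
```

View pics/wrist2.png

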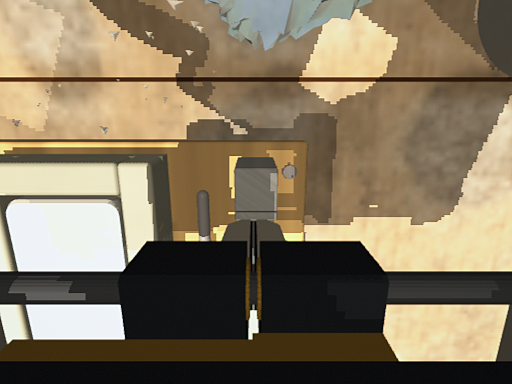

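View pics/side2c.png

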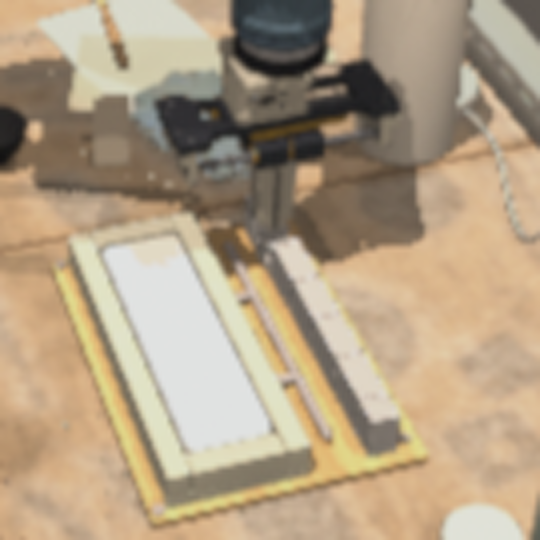

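The notch's two end faces were felt at world y -0.106 and -0.089, so its middle is at about -0.0975. I'll centre there and press.

Run:
```python
from h import *
f0=np.load("f0.npy"); f0[2]+=1
def fz(): return np.mean([ctrl.current_ft_force() for _ in range(6)],axis=0)-f0
Y=.0947
ctrl.servo_line(W(.075,Y,.0474),Q,max_speed=.03)
ctrl.servo_line(W(.075,Y,.0405),Q,max_speed=.03); print(ctrl.current_eef_pos(),fz())
z=.0405
while z>.0255:
    z-=.001
    ctrl.servo_line(W(.075,Y,z),Q,max_speed=.01); F=fz(); p=ctrl.current_eef_pos()
    print(round(ctrl.current_time_s(),2),round(z,4),p.round(4),F.round(1))
    if F[2]>16: break
ctrl.pause(.3); print(ctrl.current_eef_pos(),fz())
```

```text
[ 0.565  -0.0974  0.0401] [-0.8483  0.0814 -1.1643]
29.96 0.0395 [ 0.5653 -0.0977  0.0395] [-0.8 -0.4  0.2]
30.21 0.0385 [ 0.5652 -0.0977  0.0385] [-0.5 -0.2 -0.2]
30.46 0.0375 [ 0.5653 -0.0978  0.0377] [-0.   0.5  2.4]
30.71 0.0365 [ 0.5654 -0.0978  0.0367] [-1.9  1.1  4.8]
30.96 0.0355 [ 0.5653 -0.0977  0.0356] [-1.1  0.9  3.9]
31.21 0.0345 [ 0.5654 -0.0977  0.0345] [-0.8 -0.1  3.8]
31.46 0.0335 [ 0.5653 -0.0977  0.0335] [-1.3  1.   3.9]
31.71 0.0325 [ 0.5653 -0.0977  0.0324] [-1.1  0.6  4. ]
31.96 0.0315 [ 0.5654 -0.0977  0.0315] [-0.5 -0.8  3.1]
32.21 0.0305 [ 0.5654 -0.0977  0.0305] [-0.1  0.5  3.6]
32.46 0.0295 [ 0.5653 -0.0977  0.0295] [-0.6  0.5  3.9]
32.71 0.0285 [ 0.5653 -0.0977  0.0285] [-0.3  0.4  3. ]
32.96 0.0275 [ 0.5654 -0.0978  0.0282] [-1.7  0.7  8.9]
33.21 0.0265 [ 0.5654 -0.0977  0.0281] [-3.2  1.6 15.4]
33.46 0.0255 [ 0.5654 -0.0978  0.0281] [-7.6  2.1 22.7]
[ 0.5654 -0.0978  0.0281] [-6.5129  2.4877 23.5155]
```

The tab hit a hard stop at z 0.028, which is fully home. I'll withdraw the hand and check.

Run:
```python
from h import *
ctrl.servo_line(W(.075,.0947,.06),Q,max_speed=.04)
ctrl.servo_line(W(.075,.0947,.20),Q,max_speed=.12)
ctrl.move_ptp(np.array([.42,.12,.25]),Q)
ctrl.pause(.3)
print(ctrl.current_time_s(),ctrl.current_eef_pos(),ctrl.current_ft_force())
for n,(r0,r1,c0,c1) in dict(side=(190,285,225,340),scene=(155,225,235,360)).items():
    f=ctrl.camera(n)["frame"]; cv2.imwrite(f"pics/{n}3.png",f)
    cv2.imwrite(f"pics/{n}3c.png",cv2.resize(f[r0:r1,c0:c1],None,fx=6,fy=6,interpolation=cv2.INTER_CUBIC))
```

```text
37.4333 [0.4205 0.1193 0.2496] [-0.1193  0.2968 -0.2818]
```

View pics/side3c.png

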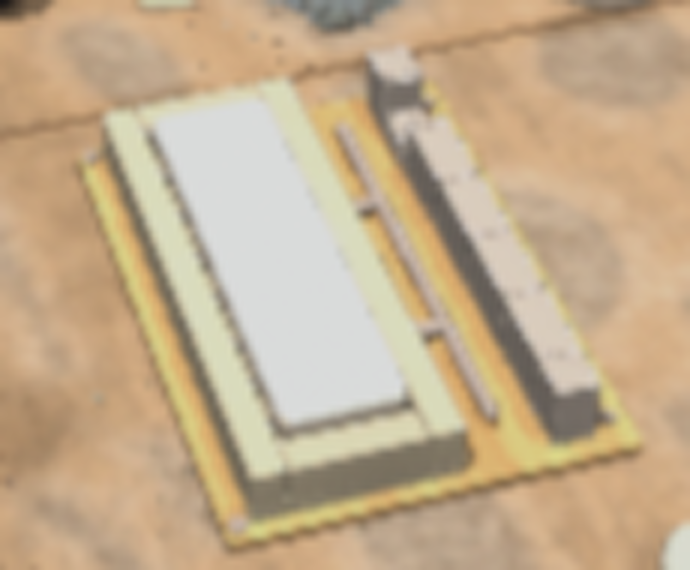

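View pics/scene3c.png

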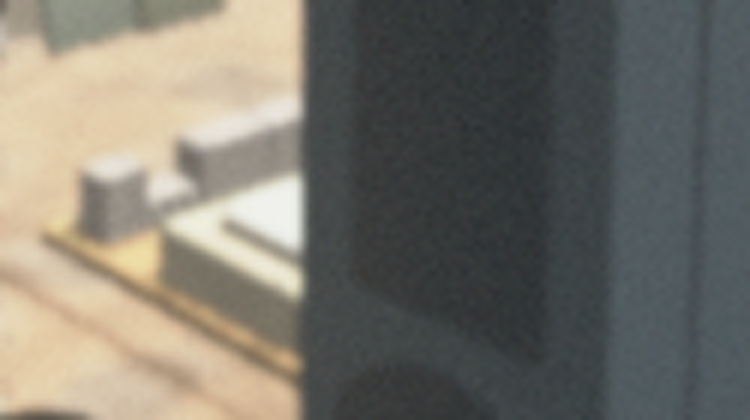

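View pics/side3.png

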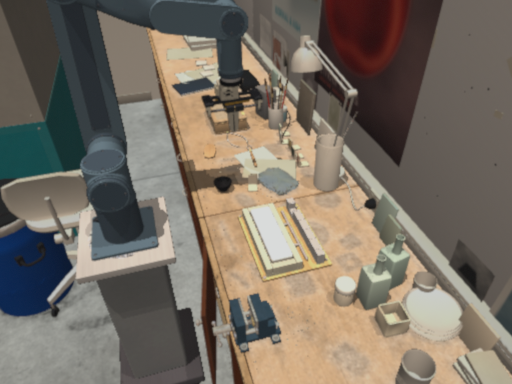

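The pictures show the tile standing clear above the block, with its side walls visible (crop, about 285,425). The tab has dropped, and the bowl (223,184), jar (345,291) and the other things in view are where they were. The hand is clear, so I'll hand in.

```bash
python3 -c "
from cell import ctrl
ctrl.sign_off(); print(ctrl.current_time_s())"
```

```text
the job is handed in; nothing more can be done
the job is handed in; nothing more can be done
```

The tile is free: the release tab is pressed fully down and the tile stands up out of the mould. The hand was drawn well clear before I handed in, at about 37 s of the 72 s allowed.

- **Finding the notch:** I laid the shut fingertips on the rail's -y end block and ran them along the top at about 1–6 N. They dropped into the notch in the block at y +92, the same block the camera pictures had suggested.
- **Centring:** I felt both ends of the notch before pressing. Its middle came out 2–3 mm from where the pictures put it. The contact on the far end reached about 9 N sideways.
- **Pressing:** the tab was met at z 38 mm and pushed down to a hard stop at z 28 mm. It took about 3–5 N on the way, by my roughly zeroed readings, which is a little under the 5–8 N stated. I pressed to about 23 N at the stop.
- **Last checks:** the side picture shows the tile raised clear of the block all along and the tab down. The bystanders I checked, the bowl and jar, had not moved. The robot arm hid part of the mould in the scene camera's last picture, so the side camera is the main check there.

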